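# Close the cocktail shaker, then take off only its cap

## Task

The cocktail shaker's strainer top has been washed and stands in the drying tray with its small copper cap snapped onto it. Take it out by the cap without disturbing the other washing-up, set it upright in the mouth of the steel shaker tin and press it fully home until it snaps in with its flange on the rim, with the cap still on. Then pull the cap alone straight up off the strainer, ready to pour, leaving the strainer fully seated and the tin standing where it was, and finish still holding the cap in the air, right way up, about 10 cm clear above the strainer.

Things in the scene. Friction and masses are not known exactly. Their poses are not given: they have to be found in the camera images.
- cap: Copper-coloured cap (outer lid), upright cylinder 45 mm across, 38 mm high, closed on top, open below, 0.05 kg; grip it by its sides. Origin: centre of its open lower edge, z up; at the start 48 mm above the strainer's origin. Sprung nubs inside snap under the strainer's neck bead: about 1 mm of play, then a straight pull of 4 to 5 N takes it off; carried by it, the strainer hangs safely.
- strainer: Polished steel strainer top (inner lid), round, 67 mm high, 0.11 kg. Origin: centre of its underside, z up. From below: skirt 18 mm high, 67 mm across at its lower edge, with a snap bead 74 mm across; flange 85 mm across at 18 to 22 mm; dome up to a ledge at 48 mm on which the cap stands; neck with a bead and pierced plate, top at 67 mm, inside the cap at the start.
- tin: Open steel shaker tin, 0.9 kg, standing loose and upright: 125 mm high, mouth 77 mm wide inside, 85 mm outside. Origin: centre of its underside, z up. Six sprung nubs in its mouth snap over the strainer's skirt bead: press straight down with 10 to 13 N. When home the flange lies on the rim, the strainer's origin 107 mm above the tin's; about 13 N would pull it out again.
- tray: Grey plastic drying tray, fixed, 200 mm (its x) by 330 mm (its y), rim 38 mm high; floor 4 mm above the worktop. Origin: centre of its underside. The capped strainer, tumbler and mug stand in a row along its y, about 105 mm apart, in any order; cutlery lies along its near side. Left of the worktop a high wall (face at y = +0.36, from x = 0.26 on) bars the way in from the side.
- tumbler: Clear drinking glass, 76 mm across, 86 mm high, standing in the tray. Origin: centre of its underside.
- mug: White mug with dark stripes, 86 mm across, 116 mm over the handle, 90 mm high, standing in the tray. Origin: centre of its outline at its underside; the handle points along its -y.
- fork: Steel fork, 204 mm long, lying in the tray. Origin: its middle, at its underside.
- teaspoon: Steel teaspoon, 130 mm long, lying in the tray. Origin: its middle, at its underside.
Mind the look-alikes: they are no part of the job. Leave any pink or purple look-alike of the strainer alone.

How it is judged:
By the outcome, as a careful person would: the job done as asked, in the order asked, and still so for the second after the job is handed in, while the arm keeps its last pose, push and grip.
It also fails if it takes over 48 s, if anything falls off the work surface, if the arm or the gripper's body presses on something with over 40 N, if the wrist force passes 120 N, or if a joint passes its speed limit or range.

## Robot

A 6-joint arm with a two-finger parallel gripper is mounted at the origin on a cart in front of the work surface, level with it; the furniture and walls round the work are solid. World frame = base frame: x ahead of the robot, y to its left, z up, the work surface at z = 0. Lengths are in mm, angles in degrees, forces in N, time in s.
With the tool pointing down it reaches from about 350 to 850 mm from the base axis. Payload 8.1 kg.
Tool frame: the origin (TCP) lies midway between the tips of the shut fingers; the grasp point (between the pads) lies 19 mm behind it; x points along the fingers, y is the direction in which the jaws open and shut, and the axes are right-handed (so a half turn about x gives the same grasp; the last joint's range is limited). The gripper opens to 85 mm and grips with 20 to 120 N. Pads are 22 mm wide; open, the fingers measure 114 mm over their backs; the gripper's body (76 mm by 85 mm) begins 54 mm behind the grasp point. The pads swing forward as they close: fully open they stand 13 mm farther back than shut.
Start: joints at [69.649, 7.471, 85.268, -0, 87.261, -4.893], TCP at [159.901, 578.305, 231.292] pointing down, gripper open.
Joint ranges: [-169.43, 169.43], [-51.17, 129.36], [1.28, 143.12], [-76.62, 256.62], [0, 156.53], [-152.29, 152.29]. Speed limits (degrees/s): [136.94, 136.94, 159.86, 180, 180, 180].

## Interface

Orientations are given as [roll, pitch, yaw] about the fixed x, y, z axes, in that order (R = Rz(yaw) Ry(pitch) Rx(roll)).
In Python, from bench import r gives the robot as it stands.
- The arm moves only by the tool move_arm, never from a script. Its argument "deltas" is a list of rows, each a list of 2 entries, a list of its own where there are three numbers: the shift along the tool's x, y, z in mm, then the turn about the tool's x in degrees. A call has 1 to 12 rows; each row is the pose to reach, as a shift and turn from the pose measured when the call began, along the tool's axes at that moment; what a row does not reach only later rows make up. A row lasts 1/8 s, in which the tool goes at most 62.5 mm and 10.7 degrees, less where a joint would pass 70% of its speed; a pose out of reach is approached as far as the arm can. A call with a gripper value outside its range is refused whole. "jaw" is the opening, from -1 (shut) to 1 (fully open), set as the call begins (left out, the last holds). The fingers move at their own pace and stop on an object; "squeeze" is the grip in N (left out, the last holds). Time passes only in rows, so rows that repeat a pose let the fingers close. It gives the time, the measured TCP pose, the force and the opening at its end, in the units of the state.
- r.sense(): the state, without advancing time (a new reading comes with each control period).
- r.snapshot(name): name is "scene" or "top" or "wrist"; returns (picture, depth): 480x640x3 uint8, red, green, blue; 480x640 float32, mm along the optical axis (not along the pixel's ray), 0 where there is no reading.
- r.get_calibration(name): a dict with "fovy" (degrees; the focal length in pixels is half the picture's height over the tangent of half this angle, whatever the lens; pixels are square), "cx", "cy" (the principal point, pixels), "position" and "attitude" of the camera in the world; the wrist camera has in their place "tool_from_camera" (4x4, takes a point from camera to tool coordinates, whose origin is the TCP and whose axes are the tool frame's). Camera axes: x right, y down, z forward; pixel columns grow to the right and rows downward; lengths in mm; the calibration is good to about 2 mm. A picture is of the moment at which its call begins: read the wrist's pose just before it. get_calibration takes no time and is no camera call.
- r.hand_in(): hands the job in, once; it reports no verdict.
The state is a dict: "time": time; "joint_pos": joint angles; "qd": joint speeds; "joint_efforts": joint torques, N m; "tool_pos": TCP position; "tcp_rot": TCP orientation; "ft_force": force on the tool from outside, world axes, zero at the start; "wrist_torque": the same for the moment, N m; "finger_gap": finger opening in mm.
Only numpy, scipy, OpenCV 4.12 (cv2) and the standard library are available. Lean on these libraries where they do the work, as an engineer would, in place of code of your own. Each camera call takes 0.05 s, during which the arm holds its last target. There are 200 camera calls.

## Working session

There is one attempt and no reset: what is moved stays moved. The work goes in short steps, Python scripts to look and compute and a tool call to move; the robot and the scene stay as the last step left them, time stands still between calls to the robot, and variables do not carry over. Pictures are saved under pics/ and viewed, about 8 in all and at most 12, crops included, and the job is handed in when it is done.

Besides the shell and the picture viewer there is one more tool, called after ">>>" as a command line: name --argument value ..., lists and objects as JSON in quotes. move_arm: Moves the arm, as the interface text tells. Its arguments: {"type":"object","properties":{"deltas":{"type":"array","items":{"type":"array"}},"jaw":{"type":"number"},"squeeze":{"type":"number"}},"required":["deltas"]}

```bash
ls; mkdir -p pics
python3 - <<'E'
from bench import r
import cv2,numpy as np
s=r.sense();print({k:s[k] for k in('time','tool_pos','tcp_rot','ft_force','finger_gap')})
for n in('scene','top','wrist'):
    p,d=r.snapshot(n);cv2.imwrite(f'pics/{n}0.png',p[...,::-1]);np.save(f'pics/{n}0.npy',d)
    print(n,r.get_calibration(n))
a=[cv2.imread(f'pics/{n}0.png') for n in('scene','top')]
cv2.imwrite('pics/both.png',cv2.resize(np.vstack(a),(400*1,600)))
E
```

```text
pics
{'time': 0.0, 'tool_pos': array([159.68862528, 577.79219213, 230.24429882]), 'tcp_rot': array([ -95.03361316,   89.89439668, -110.48863536]), 'ft_force': array([-0.1281005 ,  0.81267331,  0.17650527]), 'finger_gap': 85.34561403113518}
scene {'fovy': 43.95547639401251, 'cx': 315.3627082287505, 'cy': 239.82585694659716, 'position': array([ -66.95277298, -511.28321343,  655.591621  ]), 'attitude': array([-129.40757854,   -0.90150566,  -45.37098178])}
top {'fovy': 43.35911233368709, 'cx': 322.58377291932885, 'cy': 237.6541358755746, 'position': array([ 259.3423855 ,  -65.65048011, 1307.19073431]), 'attitude': array([-170.8743882 ,    2.08974691,  -89.86893265])}
wrist {'fovy': 70.8841739383458, 'cx': 318.0163753708533, 'cy': 243.54808552157093, 'tool_from_camera': array([[-1.06439751e-04, -3.18041823e-01,  9.48076678e-01,
        -1.44002144e+02],
       [ 9.99999743e-01, -7.06444916e-04, -1.24714918e-04,
        -1.13592049e+00],
       [ 7.09428509e-04,  9.48076421e-01,  3.18041816e-01,
        -8.23937371e+01],
       [ 0.00000000e+00,  0.00000000e+00,  0.00000000e+00,
         1.00000000e+00]])}
```

View pics/top0.png

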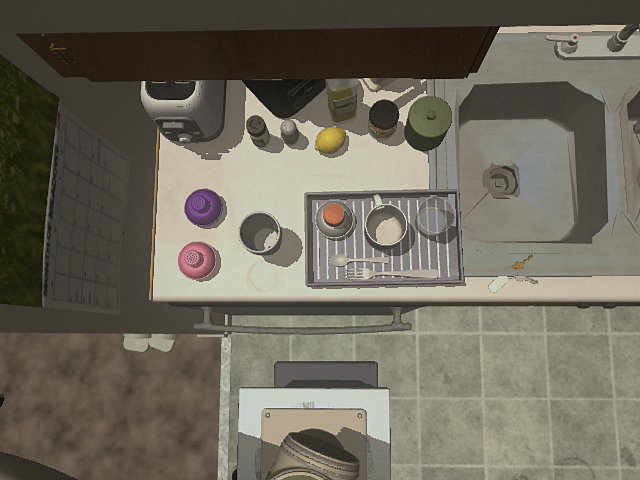

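View pics/scene0.png

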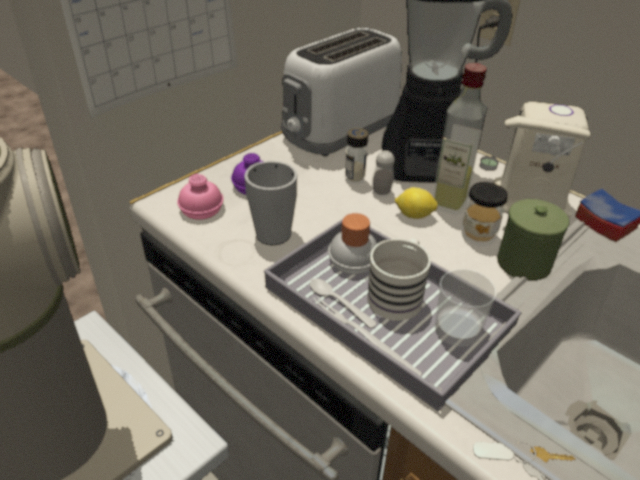

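The top view shows the tin at about px (261,234). The capped strainer is at the tray's left end, cap about (334,214). The mug (386,226) is in the middle and the tumbler (435,217) at the right. The pink and purple look-alikes are on the left. Next I'll locate the cap and tin.

```bash
cat > h.py <<'E'
import numpy as np,cv2
from scipy.spatial.transform import Rotation as R
from bench import r
def eul(a): return R.from_euler('xyz',a,degrees=True).as_matrix()
def cam(n,s=None):
    c=r.get_calibration(n);f=240/np.tan(np.radians(c['fovy']/2))
    if n=='wrist':
        T=c['tool_from_camera'];Rt=eul(s['tcp_rot'])
        return f,c['cx'],c['cy'],Rt@T[:3,:3],Rt@T[:3,3]+s['tool_pos']
    return f,c['cx'],c['cy'],eul(c['attitude']),np.array(c['position'])
def plane(C,uv,z):
    f,cx,cy,Rc,p=C;uv=np.atleast_2d(uv).astype(float)
    d=np.c_[(uv[:,0]-cx)/f,(uv[:,1]-cy)/f,np.ones(len(uv))]@Rc.T
    return p+d*((z-p[2])/d[:,2])[:,None]
def cloud(C,d):
    f,cx,cy,Rc,p=C;v,u=np.mgrid[:480,:640]
    P=np.stack([(u-cx)/f*d,(v-cy)/f*d,d],-1)@Rc.T+p
    P[d==0]=np.nan;return P
def circ(xy):
    A=np.c_[2*xy,np.ones(len(xy))];s=np.linalg.lstsq(A,(xy**2).sum(1),rcond=None)[0]
    return s[:2],np.sqrt(s[2]+s[:2]@s[:2])
E
python3 - <<'E'
from h import *
s=r.sense();print('tool axes cols',eul(s['tcp_rot']).round(3).tolist())
d=np.load('pics/top0.npy');P=cloud(cam('top'),d);im=cv2.imread('pics/top0.png')
hsv=cv2.cvtColor(im,cv2.COLOR_BGR2HSV)
m=((hsv[...,0]<14)&(hsv[...,1]>120)&(hsv[...,2]>120));m[:180]=0;m[250:]=0;m[:,:300]=0;m[:,380:]=0
q=P[m];print('cap n',len(q),np.nanpercentile(q,[5,50,95],axis=0).round(1).tolist())
t=m&(abs(P[...,2]-94)<8);print('captop',np.nanmean(P[t],0),t.sum())
v,u=np.nonzero(m);print(plane(cam('top'),[[u.mean(),v.mean()]],90))
w=np.zeros_like(m);w[200:265,230:292]=1
t=w&(abs(P[...,2]-125)<8);c=circ(P[t][:,:2]);print('tin rim',c,t.sum(),np.nanmedian(P[t][:,2]))
for n,b in (('mug',(195,255,360,412)),('tumb',(190,245,412,460))):
    w=np.zeros_like(m);w[b[0]:b[1],b[2]:b[3]]=1
    t=w&(abs(P[...,2]-90)<12);print(n,np.nanpercentile(P[t],[2,50,98],axis=0).round(0).tolist(),t.sum())
print('worktop',P[170,250],P[280,250],'tray rim',P[240,310],P[285,380],'tall?',P[100,180],P[60,250])
E
```

```text
tool axes cols [[-0.001, 0.266, 0.964], [-0.001, 0.964, -0.266], [-1.0, -0.001, -0.0]]
cap n 337 [[488.8, -60.6, 85.4], [505.6, -42.1, 90.3], [523.0, -25.6, 94.0]]
captop [505.61199322 -42.58110382  90.53389181] 309
[[505.7599724 -42.4624852  90.       ]]
tin rim (array([462.07936179, 105.24260948]), np.float64(40.08814249764887)) 327 124.67382088123304
mug [[439.0, -190.0, 79.0], [504.0, -139.0, 91.0], [543.0, -108.0, 99.0]] 380
tumb [[465.0, -289.0, 79.0], [509.0, -256.0, 89.0], [540.0, -214.0, 94.0]] 210
worktop [623.40882725 145.73010258   1.2240692 ] [376.3938709  140.54796426   0.47426077] tray rim [463.62409238   9.92784712   3.89062949] [ 365.23986925 -141.71479022    1.31042589] tall? [710.91789836 254.46923352 196.901275  ] [622.0730861   60.0128311  550.94246106]
```

>>> move_arm --deltas '[[[-6, -50, 15], 0], [[-12, -100, 30], 0], [[-20, -150, 45], 0], [[-20, -200, 59], 0], [[-20, -245, 73], 0], [[-20, -263, 113], 0], [[-20, -281, 153], 0], [[-20, -299, 193], 0], [[-20, -317, 233], 0], [[-20, -317, 233], 0]]' --jaw 1

```text
time: 1.4
tool_pos: [301.2, 208.4, 250.6]
tcp_rot: [-91.9, 89.9, -107.6]
ft_force: [-0.5, 0.1, -0.7]
finger_gap: 85.6
```

>>> move_arm --deltas '[[[5, -27, 38], 10.6], [[10, -53, 75], 21.2], [[15, -80, 113], 31.8], [[20, -107, 150], 42.4], [[30, -133, 188], 53], [[40, -160, 226], 63.6], [[50, -187, 263], 74.5], [[50, -187, 263], 74.5], [[50, -187, 263], 74.5]]'

```text
time: 2.52
tool_pos: [503.2, -41.9, 200.8]
tcp_rot: [-52.0, 89.9, -142.1]
ft_force: [-0.9, -0.2, 0.2]
finger_gap: 85.7
```

```bash
cat > look.py <<'E'
import sys
from h import *
s=r.sense();p,d=r.snapshot('wrist');n=sys.argv[1]
cv2.imwrite(f'pics/{n}.png',p[...,::-1]);np.save(f'pics/{n}.npy',d)
print(s['time'],s['tool_pos'].round(1),s['tcp_rot'].round(2),s['joint_pos'].round(1));print(eul(s['tcp_rot']).round(3))
C=cam('wrist',s);P=cloud(C,d);hsv=cv2.cvtColor(p,cv2.COLOR_RGB2HSV)
m=((hsv[...,0]<14)&(hsv[...,1]>120)&(hsv[...,2]>80))
m=cv2.morphologyEx(m.astype(np.uint8),cv2.MORPH_OPEN,np.ones((3,3)))>0
q=P[m];print('cap',m.sum(),np.nanpercentile(q,[3,50,97],axis=0).round(1).tolist())
zt=np.nanpercentile(q[:,2],90);t=m&(abs(P[...,2]-zt)<4);e=t.astype(np.uint8)
c=cv2.findContours(e,0,1)[0];c=max(c,key=cv2.contourArea)[:,0]
print('top z',zt,'disc',circ(plane(C,c,zt)[:,:2]))
E
python3 look.py w1
```

```text
2.525 [503.2 -41.9 200.8] [ -52.01   89.87 -142.13] [-1.050e+01 -6.400e+00  1.024e+02 -1.000e-01  8.410e+01 -1.040e+01]
[[-0.002  1.    -0.002]
 [-0.001 -0.002 -1.   ]
 [-1.    -0.002  0.001]]
cap 2255 [[487.9, -62.7, 88.2], [506.8, -42.9, 90.5], [525.7, -24.9, 92.1]]
top z 91.61128971821014 disc (array([507.00626197, -43.24928556]), np.float64(21.15016016286493))
```

View pics/w1.png

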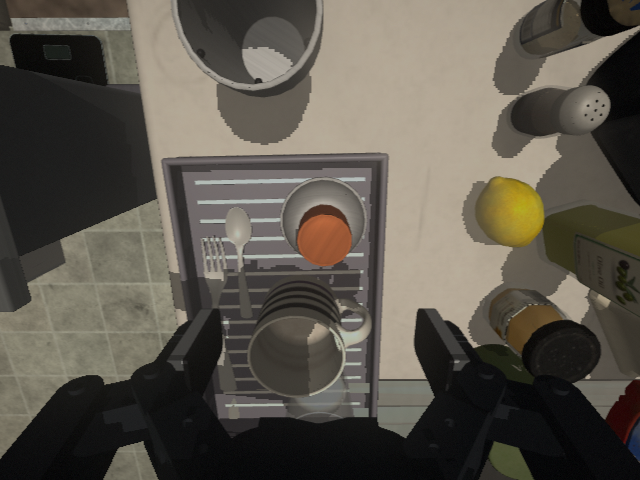

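The wrist view shows the capped strainer, with the cap at px (324,238), and the mug well behind it. The cap centre is about (506.5,-43), top z 90. Descending to it now.

>>> move_arm --deltas '[[[30, 3, 1], 0], [[60, 3, 1], 0], [[90, 3, 1], 0], [[115, 3, 1], 0], [[130, 3, 1], 0], [[142, 3, 1], 0], [[149, 3, 1], 0], [[149, 3, 1], 0], [[149, 3, 1], 0]]'

```text
time: 3.7
tool_pos: [506.7, -43.1, 52.9]
tcp_rot: [7.9, 89.9, -82.2]
ft_force: [-0.5, 0.2, -1.0]
finger_gap: 85.6
```

>>> move_arm --deltas '[[[0, 0, 0], 0], [[0, 0, 0], 0], [[0, 0, 0], 0], [[0, 0, 0], 0], [[0, 0, 0], 0], [[0, 0, 0], 0], [[0, 0, 0], 0], [[0, 0, 0], 0]]' --jaw -1 --squeeze 60

```text
time: 4.7
tool_pos: [507.4, -43.2, 53.6]
tcp_rot: [36.9, 89.9, -53.2]
ft_force: [-0.2, 0.3, 5.9]
finger_gap: 42.9
```

>>> move_arm --deltas '[[[-2, 0, 0], 0], [[-6, 0, 0], 0], [[-14, 0, 0], 0], [[-25, 0, 0], 0], [[-42, 0, 0], 0], [[-62, 0, 0], 0], [[-84, 0, 0], 0], [[-106, 0, 0], 0], [[-128, 0, 0], 0], [[-144, 0, 0], 0], [[-150, 0, 0], 0], [[-150, 0, 0], 0]]'

```text
time: 6.2
tool_pos: [507.2, -42.9, 203.8]
tcp_rot: [42.1, 89.8, -48.0]
ft_force: [-0.3, 0.2, -1.9]
finger_gap: 43.2
```

```bash
python3 look.py w2
python3 - <<'E'
from h import *
p,d=r.snapshot('scene');cv2.imwrite('pics/scene1.png',p[...,::-1]);print(r.sense()['ft_force'],r.sense()['finger_gap'])
cv2.imwrite('pics/s1w2.png',np.vstack([cv2.resize(p[80:400,120:520,::-1],(500,400)),cv2.resize(cv2.imread('pics/w2.png'),(500,200*375//200))])[:,:][:600*2])
a=np.hstack([p[60:420,130:530,::-1],cv2.resize(cv2.imread('pics/w2.png'),(400,300),interpolation=cv2.INTER_AREA)[[min(i,299) for i in range(360)]]]);cv2.imwrite('pics/pair1.png',a)
E
```

```text
6.2 [507.2 -42.9 203.8] [ 42.1   89.83 -47.99] [-1.050e+01 -6.000e+00  1.018e+02 -1.000e-01  8.410e+01 -1.040e+01]
[[ 0.002  1.    -0.002]
 [-0.002 -0.002 -1.   ]
 [-1.     0.002  0.002]]
cap 6310 [[488.4, -56.8, 238.0], [506.3, -36.0, 240.7], [524.8, -23.0, 242.0]]
top z 241.66772121840376 disc (array([506.19154446, -38.13230802]), np.float64(17.33529084758219))
[-0.10904934 -0.52310854 -1.23383348] 43.43246394293324
```

View pics/pair1.png

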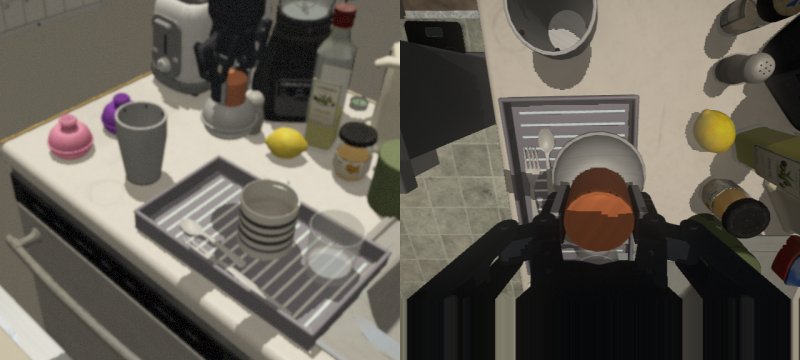

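The pair shows the capped strainer hanging level from the fingers, with the tray's other contents undisturbed. Moving it beside the tin for a closer look.

>>> move_arm --deltas '[[[0, -3, -5], 0], [[0, -9, -15], 0], [[0, -18, -30], 0], [[0, -28, -46], 0], [[0, -37, -61], 0], [[0, -42, -70], 0], [[0, -44, -73], 0], [[0, -44, -73], 0], [[0, -44, -73], 0]]'

```text
time: 7.42
tool_pos: [463.0, 30.0, 202.5]
tcp_rot: [4.4, 89.9, -85.7]
ft_force: [0.0, 0.2, -1.8]
finger_gap: 43.4
```

```bash
python3 look.py w3
```

```text
7.425 [463.   30.  202.5] [  4.4   89.89 -85.72] [-2.500e+00 -1.330e+01  1.083e+02 -1.000e-01  8.490e+01 -2.400e+00]
[[ 0.     1.    -0.002]
 [-0.002 -0.002 -1.   ]
 [-1.     0.     0.002]]
cap 8553 [[443.7, 12.8, 236.1], [462.4, 33.1, 239.4], [480.3, 50.0, 240.8]]
top z 240.40264764646912 disc (array([462.18627304,  32.43138637]), np.float64(20.126541780120576))
```

View pics/w3.png

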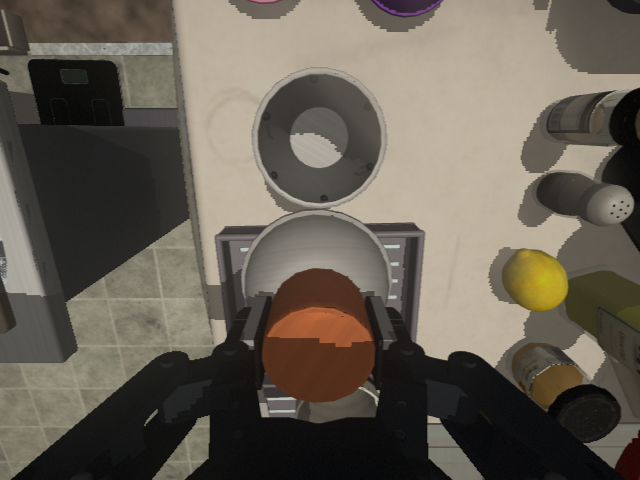

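The tin rim is fully visible at about px (319,138). The flange arc is just below it, with its top at about (317,211), and the cap is held squarely. Fitting both circles from this one view.

```bash
cat > fit.py <<'E'
from h import *
s=dict(tool_pos=np.array([463.0,30.0,202.5]),tcp_rot=np.array([4.4,89.89,-85.72]))
C=cam('wrist',s);d=np.load('pics/w3.npy');P=cloud(C,d)
w=np.zeros((480,640),bool);w[55:225,235:400]=1
zr=P[...,2]
t=w&(abs(zr-125)<6)&(P[...,1]>60);v,u=np.nonzero(t);q=P[t]
print('rim z',np.nanmedian(q[:,2]))
# outer tin contour in the depth picture
c=cv2.convexHull(np.c_[u,v].astype(np.int32))[:,0]
c=c[c[:,1]<200]
for z in(123,125):print('tin outer',z,circ(plane(C,c,z)[:,:2]))
f=(zr>155)&(zr<235)&(P[...,1]<90)
f[:, :230]=0;f[:,400:]=0
pts=[]
for uu in range(246,390,2):
    vv=np.nonzero(f[205:300,uu])[0]
    if len(vv):pts.append((uu,vv[0]+205))
pts=np.array(pts);zz=[zr[b+2,a] for a,b in pts]
print('flange z along arc',np.round(zz[::6],1))
for z in(169,171,173):
    xy=plane(C,pts,z)[:,:2];c0,R0=circ(xy);print('flange',z,c0,R0,np.std(np.linalg.norm(xy-c0,axis=1)))
E
python3 fit.py
```

```text
rim z 125.90119958506173
tin outer 123 (array([463.16822528, 103.89463745]), np.float64(42.68314370391925))
tin outer 125 (array([463.15989398, 103.95923501]), np.float64(42.30092998000316))
flange z along arc [175.5 175.3 176.8 174.9 175.6 175.3 175.5 175.3 174.4 175.4 175.9 175.4]
flange 169 [461.46998218  27.81660153] 43.139119613395664 0.19852002735815633
flange 171 [461.47864156  28.75591116] 42.65262567362122 0.19628125217914727
flange 173 [461.48730094  29.69522079] 42.16613173383816 0.1940424770001497
```

>>> move_arm --deltas '[[[0, 0, -5], 0], [[0, 1, -15], 0], [[0, 1.7, -30], 0], [[0, 1.7, -46], 0], [[0, 1.7, -60], 0], [[0, 1.7, -70], 0], [[0, 1.7, -74.3], 0], [[0, 1.7, -74.3], 0], [[10, 1.7, -74.3], 0], [[18, 1.7, -74.3], 0], [[23, 1.7, -74.3], 0], [[23, 1.7, -74.3], 0]]'

```text
time: 8.98
tool_pos: [464.4, 104.0, 178.6]
tcp_rot: [-30.7, 89.9, -120.9]
ft_force: [0.4, 1.0, -3.1]
finger_gap: 42.7
```

```bash
python3 look.py w4
python3 - <<'E'
from h import *
p,d=r.snapshot('scene');print(r.sense()['ft_force'].round(2))
a=np.hstack([cv2.resize(p[130:280,190:350,::-1],(400,375)),cv2.resize(cv2.imread('pics/w4.png')[100:475,120:520],(400,375))]);cv2.imwrite('pics/pair2.png',a)
E
```

```text
8.975 [464.4 104.  178.6] [ -30.71   89.86 -120.85] [ 6.500e+00 -1.030e+01  1.083e+02 -1.000e-01  8.210e+01  6.700e+00]
[[-0.001  1.    -0.003]
 [-0.002 -0.003 -1.   ]
 [-1.    -0.001  0.002]]
cap 3030 [[448.0, 110.1, 213.0], [465.0, 116.8, 215.1], [480.2, 123.9, 216.6]]
top z 216.24199911139522 disc (array([464.14026325, 116.01212223]), np.float64(12.804381081252435))
[-0.59 -0.31 -2.58]
```

View pics/pair2.png

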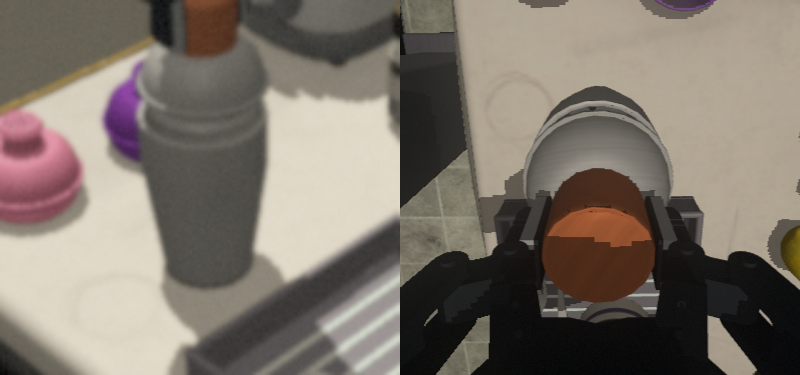

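The skirt is centred just over the mouth in both views. Lowering it, grip raised.

>>> move_arm --deltas '[[[3, 0, 0], 0], [[6, 0, 0], 0], [[9, 0, 0], 0], [[11, 0, 0], 0], [[12, 0, 0], 0], [[12, 0, 0], 0]]' --squeeze 80

```text
time: 9.82
tool_pos: [464.9, 104.0, 167.4]
tcp_rot: [5.9, 89.9, -84.3]
ft_force: [0.8, -0.9, -0.3]
finger_gap: 42.9
```

>>> move_arm --deltas '[[[2, 0, 0], 0], [[4, 0, 0], 0], [[5, 0, 0], 0], [[6, 0, 0], 0], [[6, 0, 0], 0]]'

```text
time: 10.45
tool_pos: [464.6, 104.0, 161.0]
tcp_rot: [-17.5, 89.9, -107.6]
ft_force: [-1.3, 0.4, -2.1]
finger_gap: 42.9
```

>>> move_arm --deltas '[[[1, 0, 0], 0], [[2, 0, 0], 0], [[3, 0, 0], 0], [[4, 0, 0], 0], [[5, 0, 0], 0], [[5, 0, 0], 0]]'

```text
time: 11.2
tool_pos: [464.8, 104.0, 156.7]
tcp_rot: [2.1, 89.9, -88.0]
ft_force: [-3.0, -0.8, 4.3]
finger_gap: 42.8
```

>>> move_arm --deltas '[[[1, 0, 0], 0], [[1.5, 0, 0], 0], [[2, 0, 0], 0], [[2, 0, 0], 0]]'

```text
time: 11.7
tool_pos: [465.6, 104.1, 156.8]
tcp_rot: [50.8, 89.8, -39.4]
ft_force: [-5.5, 0.1, 13.6]
finger_gap: 43.0
```

>>> move_arm --deltas '[[[1.5, -0.8, 0], 0], [[2.5, -0.8, 0], 0], [[3.5, -0.8, 0], 0], [[3.5, -0.8, 0], 0]]'

```text
time: 12.2
tool_pos: [466.4, 104.2, 156.9]
tcp_rot: [76.8, 89.6, -13.3]
ft_force: [-7.3, 0.0, 22.7]
finger_gap: 42.9
```

```bash
python3 look.py w5
python3 - <<'E'
from h import *
p,d=r.snapshot('scene');print(r.sense()['ft_force'].round(2))
a=np.hstack([cv2.resize(p[130:250,200:328,::-1],(400,375),interpolation=cv2.INTER_CUBIC),cv2.resize(cv2.imread('pics/w5.png')[150:350,210:423],(400,375))]);cv2.imwrite('pics/pair3.png',a)
E
```

```text
12.2 [466.4 104.2 156.9] [ 76.84  89.63 -13.28] [ 6.500e+00 -9.400e+00  1.098e+02 -1.000e-01  7.920e+01  6.700e+00]
[[ 0.006  1.    -0.002]
 [-0.001 -0.002 -1.   ]
 [-1.     0.006  0.001]]
cap 2915 [[449.5, 110.8, 191.5], [466.7, 117.2, 193.4], [482.1, 124.2, 194.9]]
top z 194.48220158697305 disc (array([465.83080475, 115.7923079 ]), np.float64(12.963216006390125))
[-7.73 -1.03 23.68]
```

View pics/pair3.png

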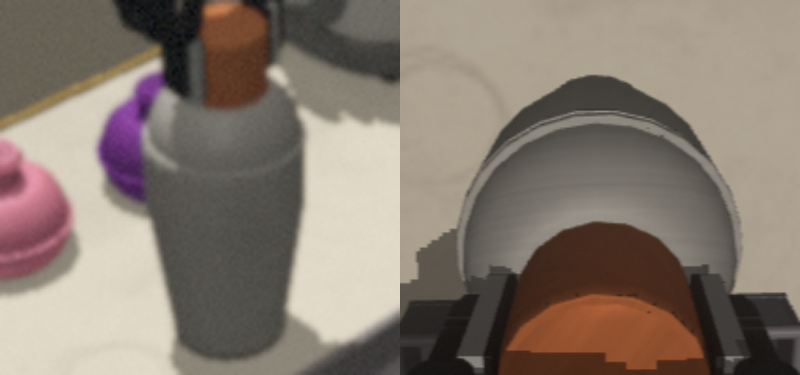

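Both views show the flange down on the rim with no gap. A push of 23 N gave no further travel, and z is up 103 mm from the tray, which matches fully seated. Releasing the push next.

>>> move_arm --deltas '[[[0, 0, 0], 0], [[-1, 0, 0], 0], [[-1, 0, 0], 0]]'

```text
time: 12.68
tool_pos: [466.0, 104.2, 157.3]
tcp_rot: [73.9, 89.7, -16.2]
ft_force: [-2.0, 0.6, -1.0]
finger_gap: 43.3
```

>>> move_arm --deltas '[[[-1, 0, 0], 0], [[-2, 0, 0], 0], [[-3, 0, 0], 0], [[-4, 0, 0], 0], [[-6, 0, 0], 0], [[-6, 0, 0], 0]]'

```text
time: 13.42
tool_pos: [466.4, 104.4, 164.1]
tcp_rot: [78.6, 89.6, -11.6]
ft_force: [-1.7, -0.7, 2.0]
finger_gap: 42.6
```

>>> move_arm --deltas '[[[-4, 0, 0], 0], [[-12, 0, 0], 0], [[-24, 0, 0], 0], [[-40, 0, 0], 0], [[-58, 0, 0], 0], [[-76, 0, 0], 0], [[-92, 0, 0], 0], [[-104, 0, 0], 0], [[-110, 0, 0], 0], [[-110, 0, 0], 0]]'

```text
time: 14.68
tool_pos: [465.8, 104.5, 274.3]
tcp_rot: [79.4, 89.6, -10.7]
ft_force: [0.4, 0.3, 0.1]
finger_gap: 42.7
```

```bash
python3 look.py w6
python3 - <<'E'
from h import *
out=[]
for n in('scene','top'):
    p,d=r.snapshot(n);cv2.imwrite(f'pics/{n}2.png',p[...,::-1]);out.append(p[...,::-1])
    if n=='top':
        P=cloud(cam('top'),d);w=np.zeros(d.shape,bool);w[200:275,220:300]=1
        t=w&(abs(P[...,2]-129)<5);print('flange top view',t.sum(),np.nanmedian(P[t],0) if t.any() else '')
print(r.sense()['ft_force'].round(2))
a=[cv2.resize(out[0][60:420,130:530],(400,360)),cv2.resize(cv2.imread('pics/w6.png'),(400,360))];cv2.imwrite('pics/pair4.png',np.hstack(a))
E
```

```text
14.675 [465.8 104.5 274.3] [ 79.44  89.62 -10.68] [ 6.600e+00 -1.300e+01  1.006e+02 -1.000e-01  9.200e+01  6.700e+00]
[[ 0.007  1.    -0.002]
 [-0.001 -0.002 -1.   ]
 [-1.     0.007  0.001]]
cap 9572 [[446.6, 86.3, 291.0], [466.1, 108.3, 311.0], [482.7, 125.1, 312.4]]
top z 312.03969722802407 disc (array([464.6965316 , 105.78880453]), np.float64(21.039917657286644))
flange top view 100 [454.20889116  71.84092828 129.89881862]
[ 0.41  0.37 -0.76]
```

View pics/pair4.png

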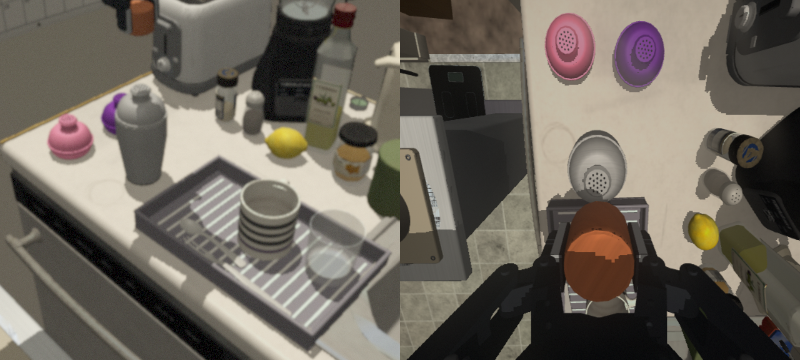

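The strainer sits in the tin with its pierced neck exposed, and the cap is in the fingers above it. Now a numeric check that it is seated and level, and that the tin hasn't shifted.

Run:
```python
from h import *
s=r.sense();C=cam('wrist',s);d=np.load('pics/w6.npy');P=cloud(C,d)
w=np.zeros(d.shape,bool);w[165:275,260:375]=1
p=P[w&(abs(P[...,2]-174)<6)];print('plate',len(p),np.nanmedian(p,0),np.percentile(p[:,2],[5,95]))
A=np.c_[p[:,:2]-p[:,:2].mean(0),np.ones(len(p))];print('tilt deg',np.degrees(np.linalg.lstsq(A,p[:,2],rcond=None)[0][:2]))
t=w&(abs(P[...,2]-129)<5)&(P[...,1]>95);v,u=np.nonzero(t);c=cv2.convexHull(np.c_[u,v].astype(np.int32))[:,0];c=c[c[:,1]<225]
print('flange',circ(plane(C,c,127)[:,:2]),np.nanmedian(P[t][:,2]))
```

```text
plate 1483 [463.36102601 105.57206177 174.13369227] [170.59136909 175.42141893]
tilt deg [-0.24750318 -1.79243281]
flange (array([462.89739323, 103.93714426]), np.float64(42.44422363241136)) 129.36881402609936
```

```bash
python3 -c "
from bench import r
print(r.hand_in())"
```

```text
the job is handed in; nothing more can be done
None
```

I lifted the strainer out of the tray by its cap, seated it in the tin and pulled the cap straight off. The job was handed in after about 15 s on the robot's clock, with the cap still held upright above the strainer.

- **Seating:** I pressed with about 23 N until there was no further travel. After the cap came off, the pierced plate measured z = 174.1 mm, against 174 expected when fully home.
- **Tin position:** the flange centre measured (462.9, 103.9) afterwards, against (463.2, 104.0) for the tin before, so the tin had not moved noticeably.
- **Cap:** its lower edge is about 98 mm above the top of the strainer. The fingers are still gripping it, with a gap of 42.7 mm.
- **Other washing-up:** the mug, tumbler and cutlery look undisturbed in the last scene picture.
- **Checks that disagreed:**
  - A plane fit to the plate gave a tilt of 1.8°. I put this down to pixels from the neck edge, since the pictures show it level.
  - While pressing, the tool drifted about 2 mm sideways.
  - A top-view flange measurement was unusable; only a few pixels were picked up, and I think the gripper was in the way.

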